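# Lock a wing nut against a square nut on a studio mounting plate

## Task

On the desk lies a perforated steel plate with a brass square nut and, on top of it, a wing nut. Lay the wide-mouthed spanner with the blue grip flat on the plate with its jaws around the square nut and its handle against or close beside the upright stop lug, on the side where the lug will keep it from being dragged round, let go of it, then turn the wing nut clockwise (seen from above) until it is tight, while the spanner keeps the square nut from turning round with it. Leave the spanner lying in place on the nut.

Things in the scene. Friction and masses are not known exactly. Their poses are not given: they have to be found in the camera images.
- plate: Perforated steel plate fixed to the desk, 8 mm thick, x -190 to 60, y -50 to 50 mm. Origin: underside, on the axis of the stud with both nuts; z up. Stop lug: upright tab at x -165 to -135, inner face y = +17, top 42 mm above desk. The spanner, laid flat, belongs with its grip centre at x = -95, y = 0 and jaws towards +x; its handle passes 6 mm from the lug, which stops it being dragged round.
- spanner_grip (a point): Centre of the right spanner's blue grip, 11 mm above its underside; x points to the open jaws, z up. Lies flat; 206 mm long, 250 g, balanced here. Grip 22 mm wide, 22 high, x -85 to 40. Head 14 mm thick, 74 wide, x 55 to 121; mouth 50 wide, centre at x = 95, open above and below: lower it over the wing nut onto the square nut. The red-gripped spanner's 28 mm mouth does not fit.
- wing_nut (a joint): Wing nut's angle on the square nut, rad, clockwise from above: starts at 0 to 0.3, tight at a hard stop at 1.0 (wings parallel to square nut's sides and, if that reads 0, to plate x). Its wings lie 1.0 - this - square_nut rad anticlockwise of plate x. Upright wings 34 mm long over both, 10 thick, 32 to 62 mm above desk; hub 26 mm across below. Turns with 0.25 N m, dragging a free square nut.
- square_nut (a joint): Angle of the brass square nut on the stud, rad, clockwise from above, 0 at the start with its sides along plate x and y. 42 x 42 mm, 8 to 22 mm above the desk. Turns easily (0.06 N m) unless held; in the spanner's jaws (4 mm play each side) it still gives about 0.2 rad, and the spanner 0.04 more before the lug stops it, so the wings must be turned that much farther.
There are look-alikes about, which are no part of the job. Leave any green look-alike of the part that bears spanner_grip alone.

How it is judged:
By the outcome, as a careful person would: the job done as asked, in the order asked, and still so for the second after the job is handed in, with the robot touching nothing.
It also fails if it takes over 54 s, if anything falls off the work surface, if the arm or the gripper's body presses on something with over 40 N, if the wrist force passes 120 N, or if a joint passes its speed limit or range.

## Robot

A 6-joint arm with a two-finger parallel gripper is mounted at the origin on the work surface. World frame = base frame: x ahead of the robot, y to its left, z up, the work surface at z = 0. Lengths are in mm, angles in rad, forces in N, time in s.
With the tool pointing down it reaches from about 350 to 875 mm from the base axis. Payload 4.2 kg.
Tool frame: the origin (TCP) lies at the very end of the fingers, on their centre line; the grasp point (between the pads) lies 19 mm behind it; z points along the fingers, y is the line along which they close (so a half turn about z gives the same grasp; the last joint's range is limited). The gripper opens to 85 mm and grips with 20 to 120 N. Pads are 22 mm wide; open, the fingers measure 114 mm over their backs; the gripper's body (76 mm by 85 mm) begins 54 mm behind the grasp point. The pads swing forward as they close: fully open they stand 13 mm farther back than shut.
Start: joints at [-0.998, 0.385, 0.008, 0, -1.194, -0.259], TCP at [192.937, -594.453, 231.312] pointing down, gripper open.
Joint ranges: [-3.14, 3.14], [-1.21, 2.06], [-1.07, 1.41], [-3.16, 2.05], [-2.99, -0.16], [-3.1, 3.1]. Speed limits (rad/s): [2.79, 2.79, 3.14, 3.14, 3.14, 3.14].

## Interface

Orientations are given as a unit quaternion [x, y, z, w].
In Python, from bench import arm gives the robot as it stands.
- The arm moves only by the tool servo_tool, never from a script. Its argument "rows" is a list that holds one entry, the list of rows, each a list of 7 numbers: the finger opening in mm, from 0 to 85.4, then the shift along the tool's x, y, z in mm, then the turn, a rotation vector about the tool's x, y, z in rad. A call has 1 to 10 rows; each row is the pose to reach, as a shift and turn from the pose commanded when the call began, along the tool's axes at that moment; what a row does not reach only later rows make up. A row lasts 1/8 s, in which the tool goes at most 62.5 mm and 10.7 degrees, less where a joint would pass 70% of its speed; a pose out of reach is approached as far as the arm can. A call with a gripper value outside its range is refused whole. The fingers move at their own pace and stop on an object; the grip force is fixed at half the most. Time passes only in rows, so rows that repeat a pose let the fingers close. It gives the time, the measured TCP pose, the force, the opening and the grip force at its end, in the units of the state.
- arm.read_state(): the state, without advancing time (a new reading comes with each control period).
- arm.get_image(name): name is "side" or "top"; returns the picture (400x640x3 uint8, red, green, blue); there is no depth.
- arm.camera_params(name): a dict with "intrinsics" (3x3 intrinsics, pixels), "D" ([k1, k2, p1, p2, k3] as OpenCV has them; the pictures are not rectified), "R" (3x3) and "t" (3): a world point X has camera coordinates R X + t. Camera axes: x right, y down, z forward; pixel columns grow to the right and rows downward; lengths in mm; the calibration is good to about 2 mm. A picture is of the moment at which its call begins. camera_params takes no time and is no camera call.
- arm.job_done(): hands the job in; it is judged then, once.
The state is a dict: "clock": time; "joints": joint angles; "joint_vel": joint speeds; "joint_efforts": joint torques, N m; "position": TCP position; "ee_rot": TCP orientation; "contact_force": force on the tool from outside, world axes, zero at the start; "wrist_torque": the same for the moment, N m; "gripper_width": finger opening in mm; "grasp_force": force on a finger pad.
Only numpy, scipy, OpenCV 4.12 (cv2) and the standard library are available. Lean on these libraries where they do the work, as an engineer would, in place of code of your own. Each camera call takes 0.05 s, during which the arm holds its last target. There are 200 camera calls.

## Working session

There is one attempt and no reset: what is moved stays moved. The work goes in short steps, Python scripts to look and compute and a tool call to move; the robot and the scene stay as the last step left them, time stands still between calls to the robot, and variables do not carry over. Pictures are saved under pics/ and viewed, at most 10 in all, crops included, and the job is handed in when it is done.

Besides the shell and the picture viewer there is one more tool, called after "Request:" as a command line: name --argument value ..., lists and objects as JSON in quotes. servo_tool: Moves the arm, as the interface text tells. Its arguments: {"type":"object","properties":{"rows":{"type":"array"}},"required":["rows"]}

```bash
mkdir -p pics; ls
python3 - <<'E'
from bench import arm
import cv2
print(arm.read_state())
for n in("top","side"):
    p=arm.camera_params(n);print(n,p)
    cv2.imwrite(f"pics/{n}0.png",arm.get_image(n)[:,:,::-1])
E
```

```text
pics
{'clock': 0.0, 'joints': array([-9.98403554e-01,  3.85520838e-01,  6.63452319e-03, -5.07172818e-04,
       -1.19399376e+00, -2.58606527e-01]), 'joint_vel': array([ 0.00151678,  0.00033692, -0.00039721,  0.00119915, -0.0002615 ,
       -0.00042228]), 'joint_efforts': array([-6.61009312e-05, -3.92284834e+01,  1.88397521e+01,  4.18626890e+00,
       -4.74471730e-03,  1.72896875e-05]), 'position': array([ 192.75863402, -593.92022931,  230.2453327 ]), 'ee_rot': array([-1.56157756e-01,  9.87731550e-01,  1.04836559e-03, -2.04905229e-04]), 'contact_force': array([-0.07309134, -0.6345393 ,  0.31030958]), 'wrist_torque': array([-0.00853842, -0.01104908,  0.02295898]), 'grasp_force': 0.0, 'gripper_width': 85.04359123420019}
top {'intrinsics': array([[376.9869862 ,   0.        , 318.52937686],
       [  0.        , 376.9869862 , 198.50912791],
       [  0.        ,   0.        ,   1.        ]]), 'D': array([0.02815712, 0.        , 0.        , 0.        , 0.        ]), 'R': array([[ 0.01921376, -0.99978674,  0.00756987],
       [-0.9982746 , -0.01960377, -0.05534909],
       [ 0.05548569, -0.00649334, -0.99843837]]), 't': array([ 17.978511  , 529.30913278, 957.62533619])}
side {'intrinsics': array([[399.5721464 ,   0.        , 319.41118728],
       [  0.        , 399.5721464 , 191.87009654],
       [  0.        ,   0.        ,   1.        ]]), 'D': array([-0.02656324,  0.        ,  0.        ,  0.        ,  0.        ]), 'R': array([[-0.99257281, -0.11935378,  0.02353499],
       [-0.08249487,  0.5181845 , -0.85128105],
       [ 0.08940814, -0.84689993, -0.52418192]]), 't': array([ 535.515039  ,   77.37462235, 1099.78486964])}
```

View pics/top0.png

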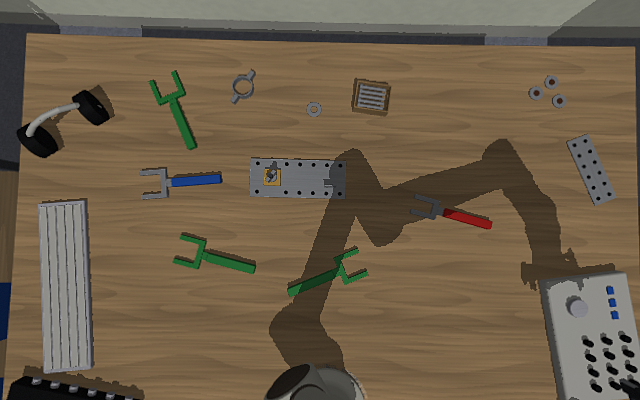

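View pics/side0.png

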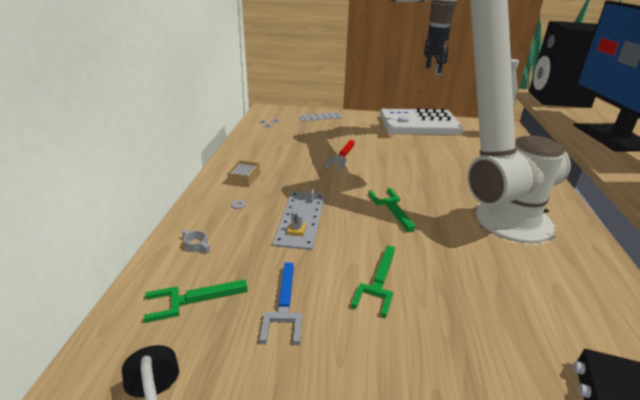

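```bash
cat > h.py <<'E'
import cv2,numpy as np
from bench import arm
def ray(n,uv,z):
    p=arm.camera_params(n);R,t=np.array(p['R']),np.array(p['t'])
    q=cv2.undistortPoints(np.array(uv,float).reshape(-1,1,2),p['intrinsics'],p['D']).reshape(-1,2)
    c=-R.T@t; d=np.c_[q,np.ones(len(q))]@R
    return c+d*((z-c[2])/d[:,2])[:,None]
def proj(n,X):
    p=arm.camera_params(n)
    return cv2.projectPoints(np.array(X,float).reshape(-1,1,3),cv2.Rodrigues(np.array(p['R']))[0],np.array(p['t']),p['intrinsics'],p['D'])[0].reshape(-1,2)
def mask(im,lo,hi,box):
    m=cv2.inRange(cv2.cvtColor(im,cv2.COLOR_RGB2HSV),lo,hi);o=np.zeros_like(m);a,b,c,d=box;o[b:d,a:c]=m[b:d,a:c];return o
def rect(m,n,z):
    c=max(cv2.findContours(m,0,1)[0],key=cv2.contourArea)
    ys,xs=np.nonzero(cv2.drawContours(m*0,[c],-1,255,-1)&m)
    W=ray(n,np.c_[xs,ys],z)[:,:2]
    r=cv2.minAreaRect(W.astype(np.float32));mu=W.mean(0);ev,E=np.linalg.eigh(np.cov((W-mu).T));v=E[:,1]
    return dict(mean=mu.round(1),rect=r,ang=np.arctan2(v[1],v[0]).round(3),px=(xs.mean().round(1),ys.mean().round(1)),n=len(xs),L=np.sqrt(12*ev).round(1))
E
python3 - <<'E'
from h import *
t=cv2.imread('pics/top0.png')[:,:,::-1];s=cv2.imread('pics/side0.png')[:,:,::-1]
print('grip top',rect(mask(t,(105,120,60),(125,255,255),(150,160,235,200)),'top',22))
print('grip side',rect(mask(s,(105,120,60),(125,255,255),(260,250,310,320)),'side',22))
print('nut top',rect(mask(t,(15,130,120),(32,255,255),(255,155,290,195)),'top',22))
print('plate',rect(mask(t,(0,0,20),(179,50,255),(240,150,350,204)),'top',8))
print('head',rect(mask(t,(0,0,60),(179,50,255),(130,160,172,205)),'top',14))
a=cv2.resize(t[145:210,130:355],None,fx=3.5,fy=3.5,interpolation=cv2.INTER_CUBIC)
b=cv2.resize(s[180:350,240:340],None,fx=3.4,fy=3.4,interpolation=cv2.INTER_CUBIC)[:345]
b=cv2.resize(s[180:275,250:340],None,fx=3.8,fy=3.8,interpolation=cv2.INTER_CUBIC)
o=np.zeros((600,800,3),np.uint8);o[:a.shape[0],:a.shape[1]]=a;o[235:235+b.shape[0],:b.shape[1]]=b
o2=cv2.resize(s[255:350,250:340],None,fx=3.8,fy=3.8,interpolation=cv2.INTER_CUBIC);o[235:235+o2.shape[0],360:360+o2.shape[1]]=o2
cv2.imwrite('pics/crop0.png',o[:,:,::-1])
E
```

```text
grip top {'mean': array([569.2, 342.6]), 'rect': ((569.2315673828125, 341.9537353515625), (22.845359802246094, 125.92436218261719), 5.847707271575928), 'ang': np.float64(1.669), 'px': (np.float64(195.7), np.float64(180.2)), 'n': 439, 'L': array([ 22.9, 124.5])}
grip side {'mean': array([568.5, 353.2]), 'rect': ((568.8499145507812, 349.23907470703125), (21.309261322021484, 126.26310729980469), 5.70328950881958), 'ang': np.float64(1.673), 'px': (np.float64(285.9), np.float64(284.8)), 'n': 432, 'L': array([ 21.2, 124.7])}
nut top {'mean': array([577.5, 148. ]), 'rect': ((581.3060302734375, 149.91915893554688), (41.354305267333984, 38.42058181762695), 1.414400577545166), 'ang': np.float64(1.245), 'px': (np.float64(272.2), np.float64(178.5)), 'n': 120, 'L': array([43.8, 52.4])}
plate {'mean': array([581.1,  81.2]), 'rect': ((581.3602905273438, 84.21832275390625), (249.59182739257812, 100.01950073242188), 89.57557678222656), 'ang': np.float64(1.564), 'px': (np.float64(298.5), np.float64(178.2)), 'n': 3383, 'L': array([101.5, 250.4])}
head {'mean': array([560. , 442.9]), 'rect': ((559.32421875, 447.3664245605469), (75.48229217529297, 77.9997787475586), 6.580032825469971), 'ang': np.float64(-2.975), 'px': (np.float64(157.1), np.float64(183.3)), 'n': 416, 'L': array([72.8, 90.5])}
```

View pics/crop0.png

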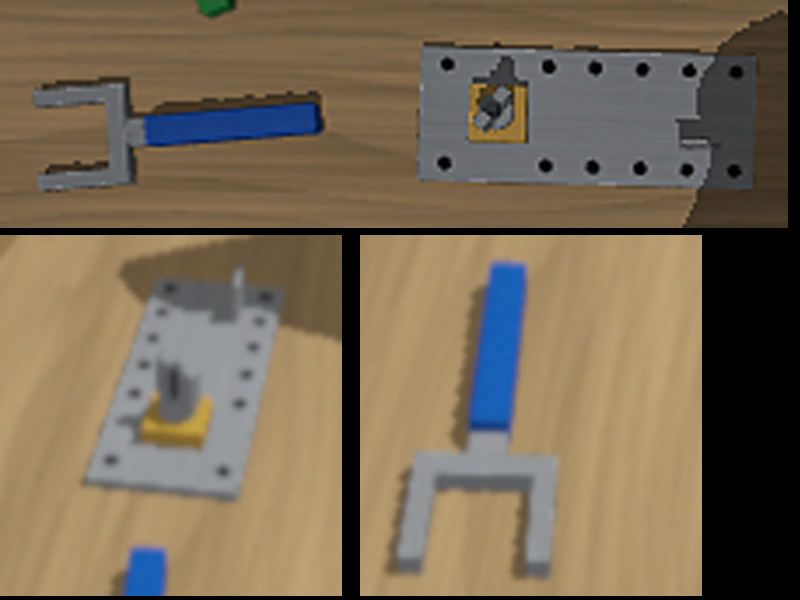

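The wanted spanner is the blue one at top px (196,180). Things it could be taken for are the red one at (465,218) and the greens at (180,115), (225,255) and (330,275). The crop shows blue with a wide mouth towards image left. The nut is at (272,178) and the lug at about (325,183).

Measured sizes match the given ones: grip 126×23, plate 250×100. Grip centre is about (567,366), axis 1.673 rad. Plate origin is about (581.7,149.5), x-axis 1.563 rad.

```bash
cat >> h.py <<'E'
from scipy.spatial.transform import Rotation as Ro
def plan(P,phi):
    s=arm.read_state();R=Ro.from_quat(s['ee_rot'])
    T=Ro.from_matrix(np.array([[np.cos(phi),np.sin(phi),0],[np.sin(phi),-np.cos(phi),0],[0,0,-1]]))
    print('clock',s['clock'],'pos',s['position'].round(1),'shift',(R.inv().apply(np.array(P)-s['position'])).round(1),'rot',(R.inv()*T).as_rotvec().round(3))
E
python3 -c "
from h import *
plan((567,366,100),-1.469)"
```

```text
clock 0.1 pos [ 192.8 -594.   230.4] shift [-652.2  797.5  131.8] rot [ 2.000e-03  1.000e-03 -1.359e+00]
```

Request:
servo_tool --rows '[[[60, -326, 399, 66, 0, 0, -0.68], [60, -652, 797, 132, 0, 0, -1.36], [60, -652, 797, 132, 0, 0, -1.36], [60, -652, 797, 132, 0, 0, -1.36], [60, -652, 797, 132, 0, 0, -1.36], [60, -652, 797, 132, 0, 0, -1.36], [60, -652, 797, 132, 0, 0, -1.36], [60, -652, 797, 132, 0, 0, -1.36], [60, -652, 797, 132, 0, 0, -1.36], [60, -652, 797, 132, 0, 0, -1.36]]]'

```text
clock: 1.35
position: [418.4, -14.8, 151.7]
ee_rot: [0.743, -0.67, 0.0, -0.0]
contact_force: [1.2, -0.6, 0.6]
gripper_width: 60.1
grasp_force: 0.0
```

```bash
python3 -c "
from h import *
plan((567,366,100),-1.469)"
```

```text
clock 1.35 pos [418.4 -14.8 151.7] shift [-363.4 -187.2   51.9] rot [-0.001  0.     0.002]
```

Request:
servo_tool --rows '[[[60, -363, -187, 52, 0, 0, 0], [60, -363, -187, 52, 0, 0, 0], [60, -363, -187, 52, 0, 0, 0], [60, -363, -187, 52, 0, 0, 0], [60, -363, -187, 52, 0, 0, 0], [60, -363, -187, 52, 0, 0, 0], [60, -363, -187, 52, 0, 0, 0], [60, -363, -187, 52, 0, 0, 0], [60, -363, -187, 52, 0, 0, 0]]]'

```text
clock: 2.48
position: [566.2, 362.7, 99.1]
ee_rot: [0.743, -0.67, -0.0, 0.001]
contact_force: [0.5, 0.3, 0.3]
gripper_width: 59.9
grasp_force: 0.0
```

Run:
```python
from h import *
plan((567,366,4),-1.469)
t=arm.get_image('top')
c=cv2.resize(t[120:260,100:330],None,fx=3.4,fy=3.4,interpolation=cv2.INTER_CUBIC);cv2.imwrite('pics/hov.png',c[:,:,::-1])
print('plate',rect(mask(t,(0,0,20),(179,50,255),(240,150,350,204)),'top',8))
```

```text
clock 2.475 pos [566.2 362.7  99.1] shift [-3.3 -1.2 95.1] rot [ 0.002 -0.001  0.001]
plate {'mean': array([581.1,  81.1]), 'rect': ((581.3461303710938, 84.27784729003906), (249.47296142578125, 99.99036407470703), 89.57557678222656), 'ang': np.float64(1.564), 'px': (np.float64(298.6), np.float64(178.2)), 'n': 3386, 'L': array([101.5, 250.5])}
```

Request:
servo_tool --rows '[[[60, -3, -1, 50, 0, 0, 0], [60, -3, -1, 94, 0, 0, 0], [60, -3, -1, 95, 0, 0, 0], [60, -3, -1, 95, 0, 0, 0], [10, -3, -1, 95, 0, 0, 0], [10, -3, -1, 95, 0, 0, 0], [10, -3, -1, 95, 0, 0, 0], [10, -3, -1, 95, 0, 0, 0], [10, -3, -1, 95, 0, 0, 0], [10, -3, -1, 95, 0, 0, 0]]]'

```text
clock: 3.78
position: [568.3, 367.2, 7.0]
ee_rot: [0.743, -0.67, 0.0, -0.001]
contact_force: [-1.6, -0.2, 6.9]
gripper_width: 20.4
grasp_force: 63.3
```

Request:
servo_tool --rows '[[[10, 0, 0, -50, 0, 0, 0], [10, 0, 0, -105, 0, 0, 0], [10, 0, 0, -105, 0, 0, 0], [10, 0, 0, -105, 0, 0, 0]]]'

```text
clock: 4.28
position: [566.5, 365.9, 108.8]
ee_rot: [0.742, -0.67, -0.001, 0.001]
contact_force: [-0.2, -0.5, -2.6]
gripper_width: 20.5
grasp_force: 62.3
```

Run:
```python
from h import *
s=arm.read_state();print(s['contact_force'],s['wrist_torque'],s['gripper_width'])
plan((581,54.5,110),-1.578)
t=arm.get_image('top')
c=cv2.resize(t[120:260,100:330],None,fx=3.4,fy=3.4,interpolation=cv2.INTER_CUBIC);cv2.imwrite('pics/lift.png',c[:,:,::-1])
```

```text
[-0.19133152 -0.45499552 -2.55636501] [-0.10304569  0.06862272 -0.0296188 ] 20.46912932381907
clock 4.275 pos [566.5 365.9 108.8] shift [311.3  17.3  -1. ] rot [ 0.002 -0.001  0.109]
```

View pics/lift.png

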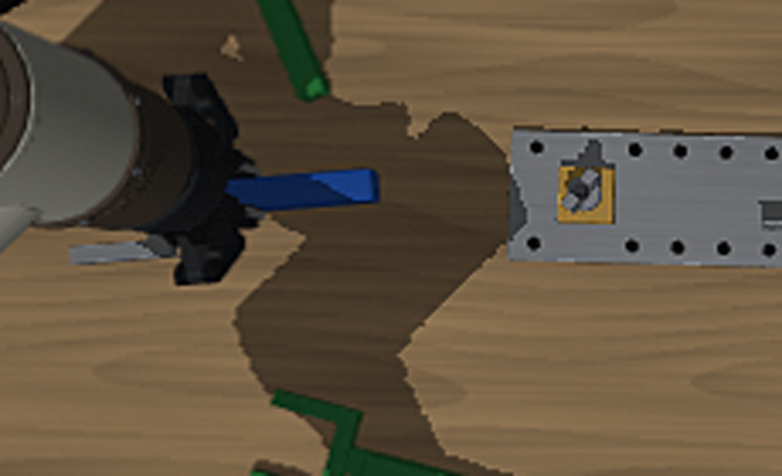

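The spanner is lifted level, with its handle at crop (300,188). The nut is free at (585,195).

Request:
servo_tool --rows '[[[10, 311, 17, -1, 0, 0, 0.11], [10, 311, 17, -1, 0, 0, 0.11], [10, 311, 17, -1, 0, 0, 0.11], [10, 311, 17, -1, 0, 0, 0.11], [10, 311, 17, -1, 0, 0, 0.11], [10, 311, 17, -1, 0, 0, 0.11], [10, 311, 17, -1, 0, 0, 0.11], [10, 311, 17, -1, 0, 0, 0.11]]]'

```text
clock: 5.32
position: [582.4, 56.5, 110.1]
ee_rot: [-0.705, 0.709, 0.0, -0.001]
contact_force: [-0.1, -0.2, -3.1]
gripper_width: 20.4
grasp_force: 62.2
```

Run:
```python
from h import *
plan((581,54.5,110),-1.578)
t=arm.get_image('top');s=arm.get_image('side')
a=cv2.resize(t[130:230,220:370],None,fx=4,fy=4,interpolation=cv2.INTER_CUBIC)
b=cv2.resize(s[130:260,240:400],None,fx=4,fy=4,interpolation=cv2.INTER_CUBIC)
cv2.imwrite('pics/over_raw.png',t[:,:,::-1])
cv2.imwrite('pics/over.png',np.vstack([a,b[:200*0+200,:600]])[:,:,::-1])
```

```text
clock 5.325 pos [582.4  56.5 110.1] shift [2.  1.4 0.1] rot [ 0.001 -0.     0.002]
```

View pics/over.png

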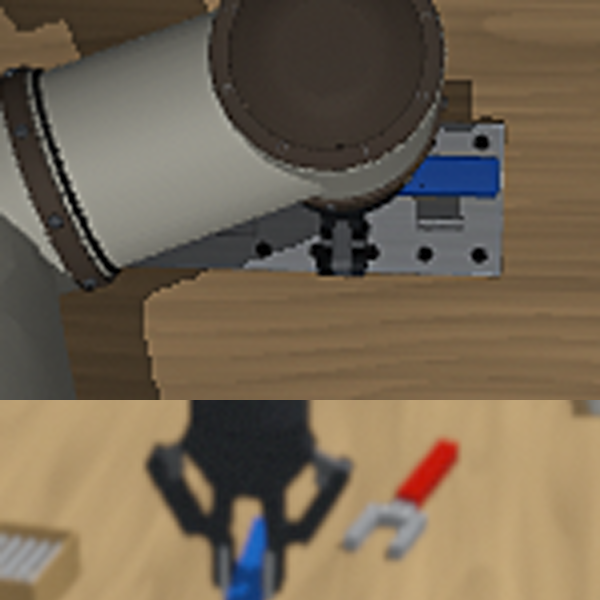

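Run:
```python
from h import *
s=arm.get_image('side');t=arm.get_image('top')
print('end blue',ray('top',[[344.7,174.2]],125))
cv2.imwrite('pics/side2_raw.png',s[:,:,::-1])
x0,y0=240,140
cv2.imwrite('pics/side2.png',cv2.resize(s[y0:y0+120,x0:x0+120],None,fx=5,fy=5,interpolation=cv2.INTER_CUBIC)[:,:,::-1])
m=mask(t,(105,120,60),(125,255,255),(300,150,350,200));print(rect(m,'top',125))
# expected side pixels of head outer corners (x=121,y=±37) top z=117, and inner tip
g=np.array([582.4,56.5]);a=1.5655;e=np.array([np.cos(a),np.sin(a)]);n=np.array([-e[1],e[0]])
for x,y in((121,37),(121,-37),(121,25),(121,-25),(55,37),(55,-37)): print(x,y,proj('side',[*(g+x*e+y*n),117])[0].round(1))
```

```text
end blue [[579.7539367  -29.98868308 125.        ]]
{'mean': array([580.2,  -3.8]), 'rect': ((580.7933349609375, -0.8377056121826172), (20.75417137145996, 55.11727523803711), 1.142699122428894), 'ang': np.float64(1.68), 'px': (np.float64(333.3), np.float64(173.8)), 'n': 218, 'L': array([22.3, 51.7])}
121 37 [308.8 202.5]
121 -37 [277.8 199.7]
121 25 [303.7 202. ]
121 -25 [282.8 200.1]
55 37 [312.7 188.1]
55 -37 [283.4 185.6]
```

View pics/side2.png

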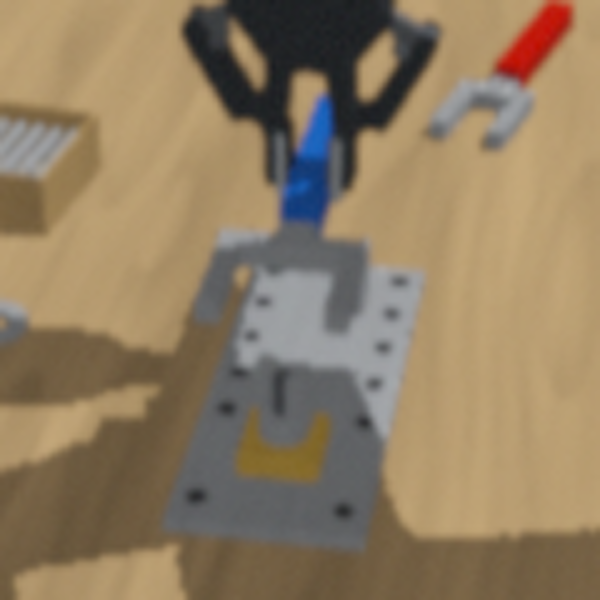

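The side view shows the head level, with jaw tips at crop (195,308) and (352,320). The nut lies ahead at (282,450), directly in line. Next I check the lateral offset in the same camera.

Run:
```python
from h import *
s=cv2.imread('pics/side0.png')[:,:,::-1]
m=mask(s,(15,130,100),(32,255,255),(270,205,320,245))
ys,xs=np.nonzero(m);print('nut side px',xs.min(),xs.max(),ys.min(),ys.max())
c=max(cv2.findContours(m,0,1)[0],key=cv2.contourArea);print(c.reshape(-1,2).tolist())
for X in ([560.7,128.5],[602.7,128.5],[560.7,170.5],[602.7,170.5]): print(X,[proj('side',[*X,z])[0].round(1).tolist() for z in(22,8)])
s=cv2.imread('pics/side2_raw.png')[:,:,::-1]
for r in range(188,206): print(r,' '.join('%3d'%v for v in s[r,276:316].mean(1)))
```

```text
nut side px 288 304 224 234
[[303, 224], [303, 225], [302, 226], [302, 227], [301, 228], [300, 229], [299, 229], [298, 229], [297, 230], [296, 230], [295, 230], [294, 230], [293, 229], [292, 229], [291, 228], [291, 227], [290, 226], [290, 225], [290, 226], [289, 227], [288, 228], [288, 229], [288, 230], [288, 231], [288, 232], [288, 233], [289, 233], [290, 233], [291, 234], [292, 234], [293, 234], [294, 234], [295, 234], [296, 234], [297, 234], [298, 234], [299, 234], [300, 234], [301, 234], [302, 234], [302, 233], [303, 232], [303, 231], [303, 230], [304, 229], [304, 228], [304, 227], [304, 226], [304, 225], [304, 224]]
[560.7, 128.5] [[305.5, 222.5], [305.5, 226.9]]
[602.7, 128.5] [[289.4, 221.1], [289.5, 225.4]]
[560.7, 170.5] [[303.0, 232.4], [303.0, 236.8]]
[602.7, 170.5] [[286.4, 230.8], [286.5, 235.3]]
188 137 135 136 138 139 139 140 145 151 152 147 137 133 131 126 119 122 109 100  96  98  98  97  97  98  95  97  96 101 107 108 110 109 112 114 116 123 142 144 145
189 136 137 139 139 137 137 133 128 128 127 124 111 108 109 106 105 105 102  99 101 100 101 100 100  99  98  99  98
[... 1972 characters left out ...]
 114  98  96  95  94  94 107 129 151 158 158
202 129 115  99 100 100 101 100  98  93  93  92  98 116 147 156 154 154 155 157 160 160 161 160 158 159 160 159 157 142 114 100  98  97  97 103 118 139 155 159 156
203 123 102  93 100  99 101 101  99  96  91  93 101 118 149 158 158 158 158 158 159 160 161 160 158 158 159 160 156 141 113 101 100 100 104 122 140 152 158 159 157
204 117  95  91  94  95  95  97  97  93  92  95 104 122 148 155 158 159 159 159 160 161 160 159 158 159 159 160 156 141 114 103 102 103 112 139 154 159 160 159 159
205 118  97  89  90  90  89  91  92  92  93  96 109 132 143 144 151 156 158 160 160 161 160 159 159 159 161 161 157 142 119 109 107 107 122 150 159 160 161 159 159
```

Side and top estimates bracket the current lateral position within ±2 mm, so I lower the jaws to just above the nut and recheck.

Request:
servo_tool --rows '[[[10, 2, 0, 20, 0, 0, 0], [10, 2, 0, 40, 0, 0, 0], [10, 2, 0, 55, 0, 0, 0], [10, 2, 0, 70, 0, 0, 0], [10, 2, 0, 70, 0, 0, 0], [10, 2, 0, 70, 0, 0, 0]]]'

```text
clock: 6.28
position: [583.2, 53.6, 41.3]
ee_rot: [-0.705, 0.709, -0.0, 0.0]
contact_force: [0.4, 0.1, -2.0]
gripper_width: 20.3
grasp_force: 62.2
```

Run:
```python
from h import *
plan((581,54.5,15),-1.578)
s=arm.get_image('side');t=arm.get_image('top')
cv2.imwrite('pics/side3_raw.png',s[:,:,::-1]);cv2.imwrite('pics/top3_raw.png',t[:,:,::-1])
a=cv2.resize(s[190:250,255:335],None,fx=7.5,fy=7.5,interpolation=cv2.INTER_CUBIC)
cv2.imwrite('pics/side3.png',a[:,:,::-1])
m=mask(t,(105,120,60),(125,255,255),(290,150,360,200));print(rect(m,'top',55))
```

```text
clock 6.275 pos [583.2  53.6  41.3] shift [-0.9  2.2 26.3] rot [-0.001  0.     0.   ]
{'mean': array([580.7,  -7.7]), 'rect': ((581.9321899414062, -3.8478927612304688), (22.422847747802734, 54.613685607910156), 1.139447808265686), 'ang': np.float64(1.657), 'px': (np.float64(333.5), np.float64(177.0)), 'n': 180, 'L': array([22.9, 48.9])}
```

View pics/side3.png

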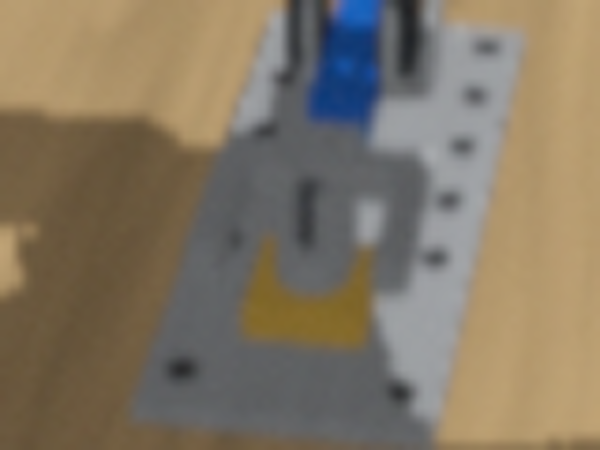

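Run:
```python
from h import *
s=cv2.imread('pics/side3_raw.png')[:,:,::-1]
for r in range(208,236): print(r,' '.join('%3d'%v for v in s[r,274:316].mean(1)))
g=np.array([583.2,53.6]);a=1.5655;e=np.array([np.cos(a),np.sin(a)]);n=np.array([-e[1],e[0]])
for x,y in((121,37),(121,-37),(121,25),(121,-25),(55,37),(55,-37),(70,25),(70,-25)): print(x,y,[proj('side',[*(g+x*e+y*n),z])[0].round(1).tolist() for z in (48,34)])
```

```text
208  82  84  88  96 111 134 139 141 143 145 132 110 102 100  93  84  84  86  93  95  95  95  96  96  93  93  96  97  96 101 126 150 155 157 157 158 158 159 159 159 153 135
209  84  85  86  90  98 113 117 120 124 124 116 102  95  95  95  93  96  94  94  94  95  94  95  96  94  94  97  99  97 102 122 137 143 146 147 146 148 159 163 160 148 117
210  83  87  87  88  91  93  96  98  99 100 100  96  95  95  96  96  97  95  94  94  95  95  97  96  97  95  96  98  95  98 106 114 117 121 123 123 132 155 169 163 154 135
211  84  86  88  88  87  86  87  92  92  94  96  94  95  94  96  96  98  98  96  95  94  96  97  98  97  98  96  98  95  96  97 100  99 101 102 102 111 139 161 161 159 153
212  86  87  89  87  85  87  89  93  93  94  94  95  93  93  95  99 100 100  99  98  95  95  97  98  99  98  99  98 100 101  99 100  98  95  95  97  99 118 145 157 160 159
213  85  87  87  86  87  89  91  91  93  94  94  94  93  92  95  99 101 100 101  99  94  87  87  92  96 100 100 100 100 101 100 101 100  96  95  94  95 108 135 155 160 161
214  85  88  86  87  87  90  92  94  94  94  93  93  92  90  94 100 
[... 3335 characters left out ...]
 160 161 160 159 160 162 160 160 156
234  92  92  95  98  97  97  97  98  99  98  97  99  98  96  95  97  96  95  94  94  94  95  93  94  94  93  94  92  94  95  97 117 146 159 160 160 159 160 161 160 161 158
235  92  94  96  97  97  97  99  98  98  98  98  98  99  97  99  99  98  97  96  96  96  96  96  96  95  97  97  94  94  95  96 108 135 155 159 160 160 161 159 161 160 157
121 37 [[308.4, 225.4], [308.3, 230.0]]
121 -37 [[278.6, 222.6], [278.8, 227.2]]
121 25 [[303.5, 225.0], [303.5, 229.6]]
121 -25 [[283.4, 223.1], [283.5, 227.7]]
55 37 [[312.1, 210.4], [312.1, 214.8]]
55 -37 [[283.9, 207.8], [284.1, 212.3]]
70 25 [[306.7, 213.2], [306.6, 217.7]]
70 -25 [[287.4, 211.5], [287.5, 216.0]]
```

The jaws are about 2 mm too far to +x relative to the nut, and y agrees. I correct that and lower.

Request:
servo_tool --rows '[[[10, -0.5, 2, 0, 0, 0, 0], [10, -0.5, 2, 8, 0, 0, 0], [10, -0.5, 2, 14, 0, 0, 0], [10, -0.5, 2, 20, 0, 0, 0], [10, -0.5, 2, 25, 0, 0, 0], [10, -0.5, 2, 26, 0, 0, 0], [10, -0.5, 2, 26, 0, 0, 0]]]'

```text
clock: 7.25
position: [580.7, 53.9, 15.0]
ee_rot: [-0.705, 0.71, -0.0, 0.0]
contact_force: [-1.4, -0.5, -1.2]
gripper_width: 20.5
grasp_force: 62.3
```

Request:
servo_tool --rows '[[[50, 0, 0, 0, 0, 0, 0], [50, 0, 0, 0, 0, 0, 0], [50, 0, 0, 0, 0, 0, 0], [50, 0, 0, -60, 0, 0, 0], [50, 0, 0, -110, 0, 0, 0], [50, 150, 0, -110, 0, 0, 0], [50, 150, 0, -110, 0, 0, 0], [50, 150, 0, -110, 0, 0, 0], [50, 150, 0, -110, 0, 0, 0]]]'

```text
clock: 8.38
position: [579.3, -97.9, 124.8]
ee_rot: [-0.703, 0.711, -0.0, 0.0]
contact_force: [0.9, 0.3, 0.2]
gripper_width: 50.0
grasp_force: 0.0
```

Run:
```python
from h import *
s=arm.get_image('side');t=arm.get_image('top')
cv2.imwrite('pics/side4_raw.png',s[:,:,::-1]);cv2.imwrite('pics/top4_raw.png',t[:,:,::-1])
a=cv2.resize(t[150:205,230:355],None,fx=6,fy=5.4,interpolation=cv2.INTER_CUBIC)
b=cv2.resize(s[185:245,250:350],None,fx=5,fy=5,interpolation=cv2.INTER_CUBIC)
o=np.zeros((600,750,3),np.uint8);o[:297]=a;o[300:,:500]=b
cv2.imwrite('pics/placed.png',o[:,:,::-1])
print(rect(mask(t,(105,120,60),(125,255,255),(270,150,360,200)),'top',30))
plan((580.5,149.5,110),-1.578+.75)
```

```text
Traceback (most recent call last):
  File "h.py", line 14, in rect
    c=max(cv2.findContours(m,0,1)[0],key=cv2.contourArea)
ValueError: max() iterable argument is empty
```

View pics/placed.png

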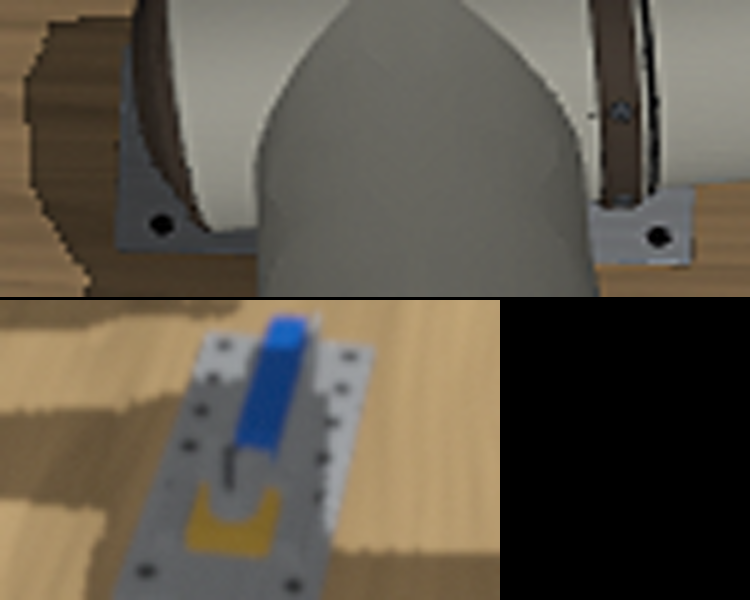

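The spanner lies flat and low on the plate, with its grip in line; the arm hides the top view. There is plenty of time, so I step aside for a clear check.

Request:
servo_tool --rows '[[[50, 300, 0, -60, 0, 0, 0], [50, 300, 0, -60, 0, 0, 0], [50, 300, 0, -60, 0, 0, 0], [50, 300, 0, -60, 0, 0, 0], [50, 300, 0, -60, 0, 0, 0], [50, 300, 0, -60, 0, 0, 0]]]'

```text
clock: 9.22
position: [577.8, -398.6, 185.0]
ee_rot: [-0.704, 0.711, -0.001, 0.0]
contact_force: [-0.2, 0.5, -0.5]
gripper_width: 50.1
grasp_force: 0.0
```

Run:
```python
from h import *
s=arm.get_image('side');t=arm.get_image('top')
cv2.imwrite('pics/side5_raw.png',s[:,:,::-1]);cv2.imwrite('pics/top5_raw.png',t[:,:,::-1])
a=cv2.resize(t[150:205,240:340],None,fx=7.5,fy=7.5,interpolation=cv2.INTER_CUBIC)
cv2.imwrite('pics/placed2.png',a[:,:,::-1])
print(rect(mask(t,(105,120,60),(125,255,255),(270,150,360,200)),'top',30))
plan((580.5,149.5,110),-1.578+.75)
# nut & wing predicted px for scale
print('px at nut', proj('top',[[581.3,149.5,22],[581.3,149.5,62],[581.3,149.5,32]]))
```

```text
{'mean': array([580. ,  30.4]), 'rect': ((579.9388427734375, 30.717247009277344), (122.80826568603516, 21.62824249267578), 89.08918762207031), 'ang': np.float64(1.557), 'px': (np.float64(318.1), np.float64(178.1)), 'n': 410, 'L': array([ 21.4, 124. ])}
clock 9.325 pos [ 577.7 -395.2  184.2] shift [-544.6    0.8   74.7] rot [ 0.     0.001 -0.75 ]
px at nut [[271.65961452 177.00152567]
 [269.76101974 175.17288231]
 [271.19985255 176.55869713]]
```

View pics/placed2.png

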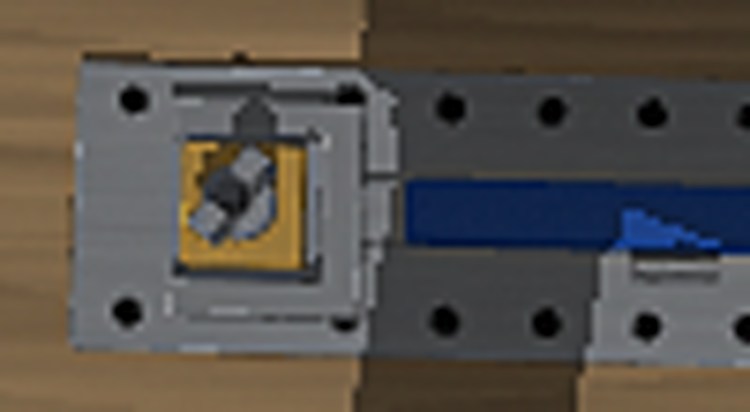

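The nut sits inside the jaws with a gap on every side: nut at crop (240,203), handle (580,213) beside the lug (675,265). The wing tips at (205,222) and (252,160) put the wings about 0.92 rad anticlockwise of plate x, within the expected 0.7–1.0.

Request:
servo_tool --rows '[[[50, -544, 0.6, 74, 0, 0, -0.92], [50, -544, 0.6, 74, 0, 0, -0.92], [50, -544, 0.6, 74, 0, 0, -0.92], [50, -544, 0.6, 74, 0, 0, -0.92], [50, -544, 0.6, 74, 0, 0, -0.92], [50, -544, 0.6, 74, 0, 0, -0.92], [50, -544, 0.6, 74, 0, 0, -0.92], [50, -544, 0.6, 74, 0, 0, -0.92], [50, -544, 0.6, 74, 0, 0, -0.92], [50, -544, 0.6, 74, 0, 0, -0.92]]]'

```text
clock: 10.58
position: [579.0, 152.9, 110.2]
ee_rot: [0.948, -0.319, -0.0, 0.0]
contact_force: [-0.3, -0.7, 0.3]
gripper_width: 50.2
grasp_force: 0.0
```

```bash
python3 -c "
from h import *
plan((580.7,149,48),-0.66)"
```

```text
clock 10.575 pos [579.  152.9 110.2] shift [ 3.8  2.1 62.2] rot [0.001 0.001 0.01 ]
```

Request:
servo_tool --rows '[[[50, 0, 0, 0, 0, 0, 0], [50, 0, 0, 0, 0, 0, 0]]]'

```text
clock: 10.82
position: [580.3, 147.4, 111.1]
ee_rot: [0.946, -0.323, 0.0, -0.0]
contact_force: [-1.2, 0.3, 0.6]
gripper_width: 49.8
grasp_force: 0.0
```

```bash
python3 -c "
from h import *
plan((580.7,149,48),-0.66);print(arm.read_state()['joints'])"
```

```text
clock 10.825 pos [580.3 147.4 111.1] shift [-0.6 -1.5 63.1] rot [-0.     0.     0.002]
[ 5.18987337e-01  4.49226391e-01 -2.16796274e-01 -2.98308653e-05
 -9.04722000e-01  3.93679802e-01]
```

Request:
servo_tool --rows '[[[50, -0.6, -1, 30, 0, 0, 0], [50, -0.6, -1, 55, 0, 0, 0], [50, -0.6, -1, 63, 0, 0, 0], [50, -0.6, -1, 63, 0, 0, 0], [5, -0.6, -1, 63, 0, 0, 0], [5, -0.6, -1, 63, 0, 0, 0], [5, -0.6, -1, 63, 0, 0, 0], [5, -0.6, -1, 63, 0, 0, 0], [5, -0.6, -1, 63, 0, 0, 0]]]'

```text
clock: 11.95
position: [581.1, 149.1, 49.0]
ee_rot: [0.946, -0.323, 0.0, -0.0]
contact_force: [-1.4, -1.7, 6.1]
gripper_width: 8.2
grasp_force: 60.1
```

```bash
python3 -c "
from h import *
plan((580.7,149,48),-0.66);print(arm.read_state())"
```

```text
clock 11.95 pos [581.1 149.1  49. ] shift [-0.3  0.3  1. ] rot [-0.001 -0.001  0.003]
{'clock': 11.95, 'joints': array([ 5.20965376e-01,  5.26444016e-01, -2.73031900e-01,  6.65654909e-04,
       -7.70467861e-01,  3.91995249e-01]), 'joint_vel': array([ 6.03383063e-04,  6.29969434e-06, -7.97538659e-04, -2.48827373e-04,
        8.39276689e-04, -1.49572619e-04]), 'joint_efforts': array([ 4.12622960e-01, -3.81882834e+01,  1.35697111e+01,  2.68593751e+00,
        5.89598101e-01,  4.15937058e-03]), 'position': array([581.09971269, 149.06006047,  48.95967876]), 'ee_rot': array([ 9.46469429e-01, -3.22793097e-01,  4.55580354e-04, -1.67144192e-04]), 'contact_force': array([-1.43005064, -1.69132881,  6.07204741]), 'wrist_torque': array([-0.31625769,  0.54571358, -0.03119543]), 'grasp_force': 60.057500302791595, 'gripper_width': 8.187169090438367}
```

Request:
servo_tool --rows '[[[5, 0, 0, 0, 0, 0, 0.12], [5, 0, 0, 0, 0, 0, 0.24], [5, 0, 0, 0, 0, 0, 0.36], [5, 0, 0, 0, 0, 0, 0.48], [5, 0, 0, 0, 0, 0, 0.6], [5, 0, 0, 0, 0, 0, 0.72], [5, 0, 0, 0, 0, 0, 0.84], [5, 0, 0, 0, 0, 0, 0.84]]]'

```text
clock: 12.95
position: [581.9, 149.5, 49.0]
ee_rot: [0.733, -0.68, 0.001, -0.001]
contact_force: [0.7, -0.7, 5.2]
gripper_width: 8.1
grasp_force: 60.0
```

```bash
python3 -c "
from h import *
s=arm.read_state();print(s['wrist_torque'],s['contact_force'],s['gripper_width'])
plan((580.7,149,48),-0.66-.84)"
```

```text
[-0.19550543 -0.03206419 -0.01681007] [ 0.69991419 -0.69508556  5.16935553] 8.061366864553076
clock 12.95 pos [581.9 149.5  49. ] shift [0.4 1.2 1. ] rot [-0.003  0.001  0.004]
```

Request:
servo_tool --rows '[[[5, 0, 0, 0, 0, 0, 0.05], [5, 0, 0, 0, 0, 0, 0.1], [5, 0, 0, 0, 0, 0, 0.15], [5, 0, 0, 0, 0, 0, 0.2]]]'

```text
clock: 13.45
position: [582.0, 149.5, 49.0]
ee_rot: [-0.662, 0.75, -0.001, 0.001]
contact_force: [1.0, -0.6, 4.9]
gripper_width: 8.3
grasp_force: 60.0
```

Run:
```python
from h import *
s=arm.read_state();print(s['wrist_torque'],s['contact_force'],s['gripper_width'])
plan((580.7,149,48),-0.66-1.04)
```

```text
[-0.29867639 -0.12498979  0.18575154] [ 0.97505061 -0.61563019  4.9146438 ] 8.26154421293364
clock 13.45 pos [582.  149.5  49. ] shift [0.6 1.3 1. ] rot [-0.003  0.001  0.004]
```

Request:
servo_tool --rows '[[[5, 0, 0, 0, 0, 0, 0.03], [5, 0, 0, 0, 0, 0, 0.06], [5, 0, 0, 0, 0, 0, 0.09], [5, 0, 0, 0, 0, 0, 0.12]]]'

```text
clock: 13.95
position: [582.2, 149.4, 48.9]
ee_rot: [-0.616, 0.788, -0.001, 0.001]
contact_force: [1.2, -1.0, 4.8]
gripper_width: 7.7
grasp_force: 60.0
```

Run:
```python
from h import *
s=arm.read_state();print(s['wrist_torque'],s['contact_force'],s['gripper_width'])
plan((580.7,149,48),-0.66-1.16)
```

```text
[-0.33429361 -0.23747946  0.25887895] [ 1.19512066 -1.03577062  4.83474215] 7.711384604160571
clock 13.95 pos [582.2 149.4  48.9] shift [0.8 1.3 0.9] rot [-0.003  0.001  0.005]
```

Request:
servo_tool --rows '[[[5, 0, 0, 0, 0, 0, 0.03], [5, 0, 0, 0, 0, 0, 0.06], [5, 0, 0, 0, 0, 0, 0.09]]]'

```text
clock: 14.32
position: [582.2, 149.4, 49.0]
ee_rot: [-0.58, 0.815, -0.001, 0.001]
contact_force: [1.0, 0.2, 5.9]
gripper_width: 8.2
grasp_force: 60.6
```

Run:
```python
from h import *
s=arm.read_state();print(s['wrist_torque'],s['contact_force'],s['gripper_width'])
plan((580.7,149,48),-0.66-1.25)
```

```text
[-0.36651648 -0.31679946  0.76794213] [0.98258379 0.21142533 5.94346567] 8.174052528852144
clock 14.325 pos [582.2 149.4  49. ] shift [0.9 1.3 1. ] rot [-0.003  0.001  0.006]
```

Torque is rising at 1.25 rad total, so I go a little more to seat it firmly.

Request:
servo_tool --rows '[[[5, 0, 0, 0, 0, 0, 0.02], [5, 0, 0, 0, 0, 0, 0.04], [5, 0, 0, 0, 0, 0, 0.04]]]'

```text
clock: 14.7
position: [582.2, 149.4, 49.0]
ee_rot: [-0.565, 0.825, -0.001, 0.001]
contact_force: [1.0, -1.3, 4.9]
gripper_width: 7.9
grasp_force: 63.9
```

Run:
```python
from h import *
s=arm.read_state();print(s['wrist_torque'],s['contact_force'],s['gripper_width'])
plan((580.7,149,48),-0.66-1.29)
```

```text
[-0.4286701  -0.23469896  1.07486669] [ 1.01093404 -1.30128697  4.85375862] 7.917428850256901
clock 14.7 pos [582.2 149.4  49. ] shift [0.9 1.2 1. ] rot [-0.003  0.001  0.009]
```

Torque of 1.07 N m is well past the 0.25 N m running torque, so the wing nut is at its hard stop. Release, rise and check.

Request:
servo_tool --rows '[[[50, 0, 0, 0, 0, 0, 0], [50, 0, 0, 0, 0, 0, 0], [50, 0, 0, 0, 0, 0, 0], [50, 0, 0, -50, 0, 0, 0], [50, 0, 0, -100, 0, 0, 0], [50, 0, 0, -130, 0, 0, 0]]]'

```text
clock: 15.45
position: [581.4, 149.4, 180.5]
ee_rot: [-0.562, 0.827, -0.0, 0.002]
contact_force: [0.1, -0.2, -0.1]
gripper_width: 50.1
grasp_force: 0.0
```

```bash
python3 -c "
from h import *
plan((480,-330,190),-1.95)"
```

```text
clock 15.45 pos [581.4 149.4 180.5] shift [483.1 -82.1 -10.5] rot [-0.002  0.002  0.002]
```

Request:
servo_tool --rows '[[[50, 483, -82, -10, 0, 0, 0], [50, 483, -82, -10, 0, 0, 0], [50, 483, -82, -10, 0, 0, 0], [50, 483, -82, -10, 0, 0, 0], [50, 483, -82, -10, 0, 0, 0], [50, 483, -82, -10, 0, 0, 0], [50, 483, -82, -10, 0, 0, 0], [50, 483, -82, -10, 0, 0, 0], [50, 483, -82, -10, 0, 0, 0]]]'

```text
clock: 16.58
position: [477.8, -333.1, 187.1]
ee_rot: [-0.56, 0.829, 0.0, -0.0]
contact_force: [-0.7, 0.3, 0.2]
gripper_width: 50.4
grasp_force: 0.0
```

Run:
```python
from h import *
t=arm.get_image('top');s=arm.get_image('side')
a=cv2.resize(t[150:205,240:345],None,fx=7,fy=7,interpolation=cv2.INTER_CUBIC)
cv2.imwrite('pics/fin.png',a[:,:,::-1])
print(rect(mask(t,(105,120,60),(125,255,255),(270,150,360,200)),'top',30))
```

```text
{'mean': array([576.5,  31.1]), 'rect': ((576.3816528320312, 30.644311904907227), (123.3550796508789, 21.225032806396484), 87.44601440429688), 'ang': np.float64(1.529), 'px': (np.float64(317.8), np.float64(179.5)), 'n': 402, 'L': array([ 21. , 125.3])}
```

View pics/fin.png

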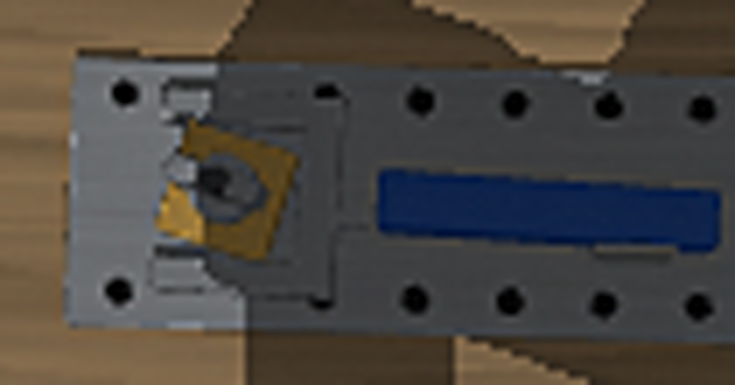

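The final picture shows the wings parallel to the square nut's sides. The nut, at crop (228,190), has turned about 0.27 rad within the jaws. The spanner lies flat with its handle against the lug at (635,252), and the arm is clear.

```bash
python3 -c "
from bench import arm
print(arm.job_done())"
```

```text
the job is handed in; nothing more can be done
None
```

I laid the blue spanner over the square nut with its handle against the lug and let go of it. I then turned the wing nut clockwise to its hard stop (1.07 N m at the wrist), left the spanner lying in place on the nut, and handed the job in at about 17 s.

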